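# Secure the slide boxes and hold the carrier gate open

### The job

Swing the keeper bar of the slide-box carrier shut over the slide boxes until it snaps home. Then squeeze the two catches on the header, pinching each one's pair of tabs fully together: first the flat-tabbed catch nearest the gate's hinge, then the peg catch at the gate's free end; after that swing the gate out past its detent to nearly its stop and finish while holding it wide open and still, since its spring pulls it back if you let go. Leave the slide boxes and the other things around the carrier where they stand.

Things in the scene. Friction and masses are not known exactly. Their poses are not given: they have to be found in the camera images.
- carrier: white slide-box carrier fixed to the bench, a tray 200 (x) by 222 (y) mm with walls 88 mm high; origin under the tray's centre on the bench, z up. Its x axis points roughly away from the robot (turned by the carrier's yaw), y towards the gated end. Over the gated end runs an aluminium header beam (y = 78 to 102 mm, z = 78 to 98 mm) that carries two squeeze catches
- keeper (a joint): keeper bar angle in rad: 0 = shut across the slide boxes, grows as the bar swings away from the gate (counter-clockwise seen from above); stop at 1.25. Stays where left. A spring detent must be pushed over at about 0.3 to 0.15 rad while shutting (about 4 N at the knob), then the bar snaps to within 0.03 of 0
- keeper_knob (a point): the keeper bar is a flat steel bar 22 mm wide, 6 mm thick, lying at height 91 to 97 mm on top of the carrier walls. This point: top of the upright black grip post near its free end: round, 16 mm across, standing 38 mm above the bar (top at height 135 mm), 163 mm from the pivot
- keeper_pivot (a point): point on the vertical pivot line of the keeper bar, at carrier (88, -30) mm, height 94 mm
- gate (a joint): gate angle in rad: 0 = shut, grows as it opens outwards, away from the tray (clockwise seen from above); stop at 1.4. A light spring (0.25 N m/rad) always pulls it shut. A spring detent must be pushed over at about 0.42 to 0.6 rad (about 4 N at the knob); let go beyond it, the gate falls back to about 0.67. It cannot open until both catches have been squeezed
- gate_leaf: the gate: white panel 200 mm long, 10 mm thick, 12 to 78 mm above the bench, with two aluminium lugs on its top edge and an upright black grip post outside near its free end; origin at bench height on the hinge line; the panel runs along its own -x, its outside is its +y
- gate_knob (a point): top of the gate's upright grip post: round, 16 mm across, free-standing between heights 78 and 135 mm (this point at 135 mm), 190 mm from the hinge line and 34 mm out from the panel's mid-plane
- gate_hinge (a point): point on the vertical hinge line of the gate, at carrier (112, 109) mm, at bench height
- catch_hinge (a joint): slide of the catch nearest the gate's hinge, in m: 0 = latched, 0.016 = squeezed right in; the gate is free of it beyond about 0.011. Needs about 4 N and stays where it is left
- tab_hinge: moving one of the two upright tabs of the catch nearest the gate's hinge (flat tabs 8 (x) by 22 (y) mm, from height 105 to 141 mm), at the carrier's -x side of the catch; slides along the carrier's +x towards its rest; origin at the centre of its foot, 105 mm high
- rest_hinge: fixed one of the two tabs of the same catch, same shape; 34 mm (centre to centre) from the moving tab when latched, 18 mm when squeezed; origin at the centre of its foot, 105 mm high
- grip_hinge (a point): point where the middle of the tab pair of the catch nearest the gate's hinge comes to lie once squeezed (8 mm nearer the rest than the middle of the latched pair, since only one tab moves), fixed at carrier (53, 90) mm, height 123 mm; fingers centred here must open 65 mm or more to straddle the latched pair
- catch_free (a joint): slide of the catch at the gate's free end, in m: 0 = latched, 0.016 = squeezed right in; the gate is free of it beyond about 0.011. Needs about 4 N and stays where it is left
- tab_free: moving one of the two upright tabs of the catch at the gate's free end (round pegs 12 mm across, from height 105 to 141 mm), at the carrier's -x side of the catch; slides along the carrier's +x towards its rest; origin at the centre of its foot, 105 mm high
- rest_free: fixed one of the two tabs of the same catch, same shape; 34 mm (centre to centre) from the moving tab when latched, 18 mm when squeezed; origin at the centre of its foot, 105 mm high
- grip_free (a point): point where the middle of the tab pair of the catch at the gate's free end comes to lie once squeezed (8 mm nearer the rest than the middle of the latched pair, since only one tab moves), fixed at carrier (-37, 90) mm, height 123 mm; fingers centred here must open 65 mm or more to straddle the latched pair
- slide_box_a: a grey slide box 105 x 34 x 76 mm standing in the carrier under the keeper bar's path; bystander; origin under its centre
- slide_box_b: a second grey slide box 105 x 34 x 76 mm standing in the carrier; bystander; origin under its centre
- beaker: glass beaker, 68 mm across, 85 mm tall, on the table beyond the gate's sweep; bystander; origin under its centre
- stain_bottle: small amber bottle with black cap, 44 mm across, 85 mm tall; bystander; origin under its centre
- dish_stack: two stacked clear dishes, 90 mm across, 30 mm tall; bystander; origin under its centre
- eyepiece: black microscope eyepiece standing on end, 42 mm across, 56 mm tall; bystander; origin under its centre
- objective: brass and steel microscope objective standing on end, 26 mm across, 48 mm tall; bystander; origin under its centre
- marker: white marker pen 120 mm long, 12 mm thick, lying on the table; bystander; origin under its centre

How it is judged:
By the outcome, as a careful person would: the job done as asked, in the order asked, and still so for the second after the job is handed in, while the arm keeps its last pose, push and grip.
It also fails if it takes over 56 s, if anything falls off the work surface, if the arm or the gripper's body presses on something with over 40 N, if the wrist force passes 120 N, or if a joint passes its speed limit or range.

### The arm

A 6-joint arm with a two-finger parallel gripper is mounted at the origin on the work surface. World frame = base frame: x ahead of the robot, y to its left, z up, the work surface at z = 0. Lengths are in mm, angles in rad, forces in N, time in s.
With the tool pointing down it reaches from about 350 to 800 mm from the base axis. Payload 7.3 kg.
Tool frame: the origin (TCP) lies midway between the tips of the shut fingers; the grasp point (between the pads) lies 19 mm behind it; x points along the fingers, z is the direction in which the jaws open and shut, and the axes are right-handed (so a half turn about x gives the same grasp; the last joint's range is limited). The gripper opens to 85 mm and grips with 20 to 120 N. Pads are 22 mm wide; open, the fingers measure 114 mm over their backs; the gripper's body (76 mm by 85 mm) begins 54 mm behind the grasp point. The pads swing forward as they close: fully open they stand 13 mm farther back than shut.
Start: joints at [-1.339, 0.342, 1.524, -0, 1.275, -0.146], TCP at [193.684, -487.989, 211.222] pointing down, gripper open.
Joint ranges: [-2.53, 2.53], [-0.77, 2.02], [0.04, 2.7], [-1, 4.14], [0.28, 2.66], [-3.11, 3.11]. Speed limits (rad/s): [2.57, 2.57, 3.14, 3.14, 3.14, 3.14].

### API

Orientations are given as a rotation vector (axis times angle).
In Python, from rig import bot gives the robot as it stands.
- The arm moves only by the tool play_rows, never from a script. Its argument "series" is a list of rows, each a list of 2 entries, a list of its own where there are three numbers: the shift along the world's x, y, z in mm, then the turn about the world's z in degrees. In form: [[[tx, ty, tz], spin], ...]. A call has 1 to 12 rows; each row shifts and turns the commanded pose from where the row before left it; what a row does not reach is not made up. A row lasts 1/10 s, in which the tool goes at most 50 mm and 8.59 degrees, less where a joint would pass 70% of its speed; a pose out of reach is approached as far as the arm can. A call is refused whole if a number of a shift passes 50 or a number of a turn 8.59, either way. A call with a gripper value outside its range is refused whole. "fingers" is the opening, from 0 (shut) to 1 (fully open), set as the call begins (left out, the last holds). The fingers move at their own pace and stop on an object; "newtons" is the grip in N (left out, the last holds). Time passes only in rows, so rows that do not move let the fingers close. It gives the time, the measured TCP pose, the force and the opening at its end, in the units of the state.
- bot.sense(): the state, without advancing time (a new reading comes with each control period).
- bot.grab_frame(name): name is "side" or "top" or "wrist"; returns (picture, depth): 480x640x3 uint8, red, green, blue; 480x640 float32, mm along the optical axis (not along the pixel's ray), 0 where there is no reading.
- bot.camera_params(name): a dict with "K" (3x3 intrinsics, pixels), "pose" (4x4, takes a point from camera to world coordinates). Camera axes: x right, y down, z forward; pixel columns grow to the right and rows downward; lengths in mm; the calibration is good to about 2 mm. A picture is of the moment at which its call begins: read the wrist's pose just before it. camera_params takes no time and is no camera call; for the wrist camera it gives the pose at the moment of the call.
- bot.sign_off(): hands the job in, once; it reports no verdict.
The state is a dict: "time_s": time; "q": joint angles; "qvel": joint speeds; "joint_efforts": joint torques, N m; "ee_pos": TCP position; "tcp_rot": TCP orientation; "force": force on the tool from outside, world axes, zero at the start; "moment": the same for the moment, N m; "opening": finger opening in mm.
Only numpy, scipy, OpenCV 4.12 (cv2) and the standard library are available. Lean on these libraries where they do the work, as an engineer would, in place of code of your own. Each camera call takes 0.05 s, during which the arm holds its last target.

## Working session

There is one attempt and no reset: what is moved stays moved. The work goes in short steps, Python scripts to look and compute and a tool call to move; the robot and the scene stay as the last step left them, time stands still between calls to the robot, and variables do not carry over. Pictures are saved under pics/ and viewed, and the job is handed in when it is done.

Besides the shell and the picture viewer there is one more tool, called after "Call:" in YAML: its name, and indented under it one key for each argument. play_rows: Moves the arm, as the interface text tells. Its arguments: {"type":"object","properties":{"series":{"type":"array"},"fingers":{"type":"number"},"newtons":{"type":"number"}},"required":["series"]}

```bash
mkdir -p pics; ls
python3 - <<'E'
from rig import bot
import cv2,numpy as np
s=bot.sense(); print({k:np.round(v,3).tolist() for k,v in s.items()})
for n in ("side","top"):
    p,d=bot.grab_frame(n); cv2.imwrite(f"pics/{n}0.png",p[:,:,::-1]); np.save(f"pics/{n}0.npy",d); np.save(f"pics/{n}0c.npy",p)
    c=bot.camera_params(n); print(n,np.round(c["K"],1).tolist(),np.round(c["pose"],3).tolist())
E
```

```text
pics
{'time_s': 0.0, 'q': [-1.339, 0.343, 1.525, 0.0, 1.275, -0.146], 'qvel': [0.0, -0.001, 0.0, -0.001, 0.001, -0.0], 'joint_efforts': [0.0, -43.368, -24.601, -0.0, 0.008, -0.0], 'ee_pos': [193.581, -487.531, 210.507], 'tcp_rot': [0.928, 1.366, -0.926], 'force': [0.189, 0.091, 1.042], 'moment': [-0.017, 0.039, -0.048], 'opening': 85.368}
side [[530.9, 0.0, 318.8], [0.0, 530.9, 237.5], [0.0, 0.0, 1.0]] [[-0.704, -0.505, 0.5, -89.278], [-0.71, 0.513, -0.481, 614.737], [-0.014, -0.694, -0.72, 989.297], [0.0, 0.0, 0.0, 1.0]]
top [[442.2, 0.0, 318.2], [0.0, 442.2, 242.0], [0.0, 0.0, 1.0]] [[0.026, -0.976, 0.214, 340.363], [-1.0, -0.026, 0.005, 40.003], [0.001, -0.214, -0.977, 1017.848], [0.0, 0.0, 0.0, 1.0]]
```

View pics/top0.png

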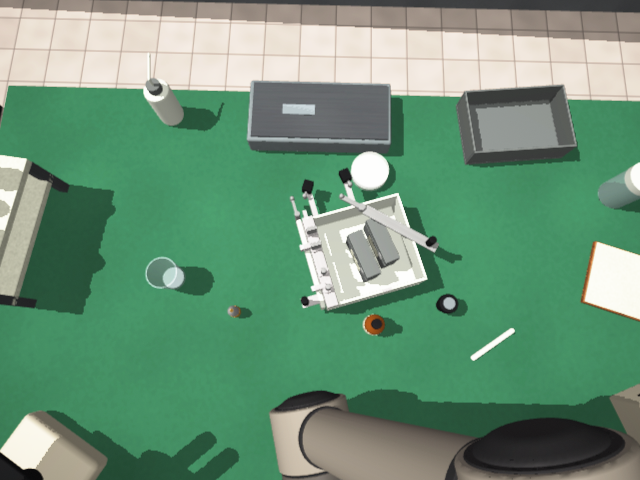

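View pics/side0.png

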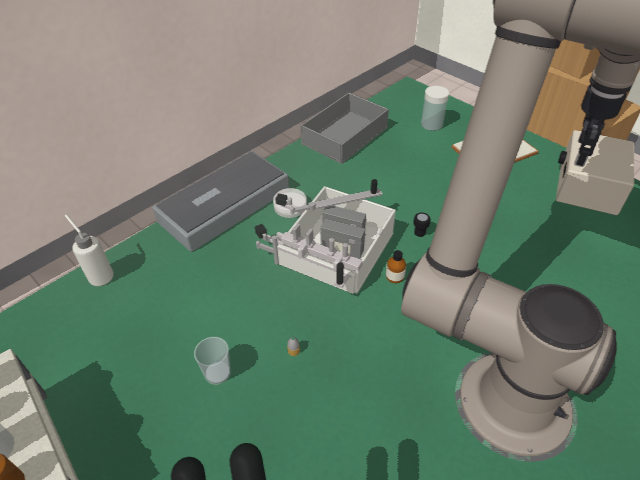

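Run:
```python
import cv2
a=cv2.imread("pics/top0.png")[150:340,225:465]; cv2.imwrite("pics/topz.png",cv2.resize(a,None,fx=3.1,fy=3.1,interpolation=cv2.INTER_CUBIC))
a=cv2.imread("pics/side0.png")[170:300,245:445]; cv2.imwrite("pics/sidez.png",cv2.resize(a,None,fx=4,fy=4,interpolation=cv2.INTER_CUBIC))
```

```text
(no output)
```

View pics/topz.png

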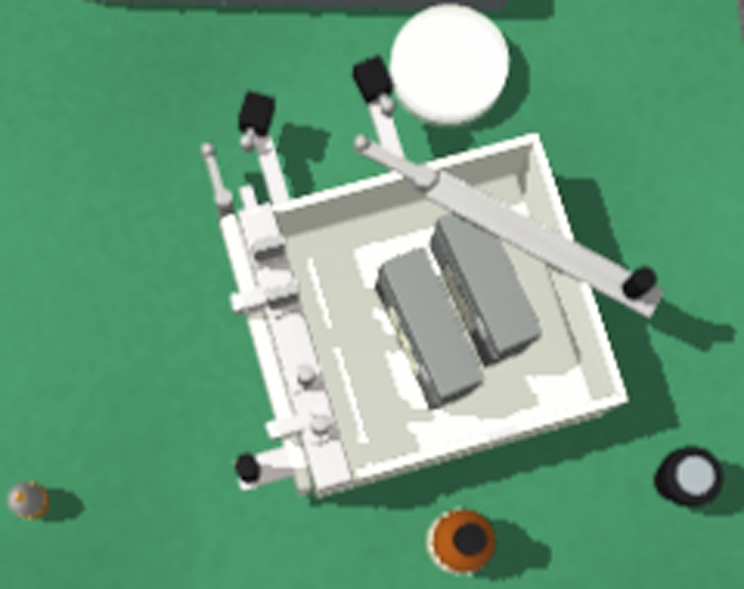

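View pics/sidez.png

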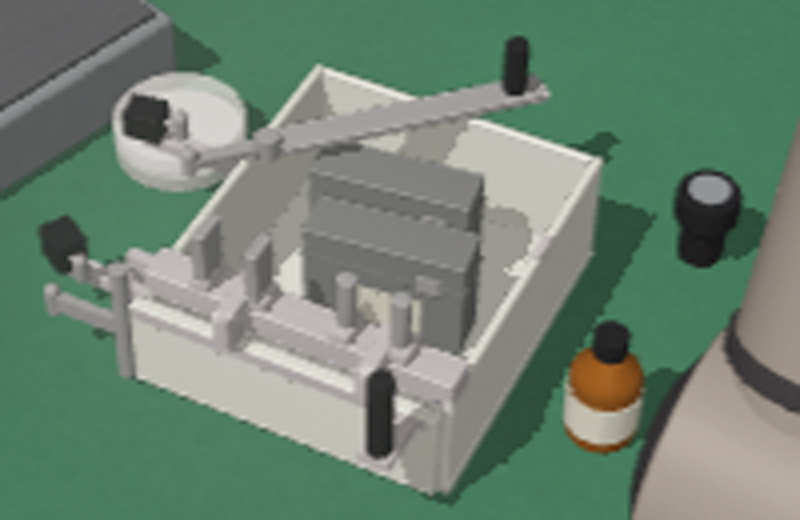

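```bash
cat > h.py <<'E'
import numpy as np
from rig import bot
def world(n,d):
    c=bot.camera_params(n);K=np.array(c["K"]);P=np.array(c["pose"])
    v,u=np.mgrid[:480,:640]
    r=np.stack([(u-K[0,2])/K[0,0],(v-K[1,2])/K[1,1],np.ones_like(u,float)],-1)*d[...,None]
    return r@P[:3,:3].T+P[:3,3]
def ray(n,u,v,z):
    c=bot.camera_params(n);K=np.array(c["K"]);P=np.array(c["pose"])
    r=P[:3,:3]@np.array([(u-K[0,2])/K[0,0],(v-K[1,2])/K[1,1],1]); o=P[:3,3]
    return o+r*(z-o[2])/r[2]
E
python3 - <<'E'
import numpy as np,cv2
from h import *
for n in("top","side"):
    d=np.load(f"pics/{n}0.npy");c=np.load(f"pics/{n}0c.npy").astype(int);W=world(n,d)
    reg=(W[...,0]>350)&(W[...,0]<720)&(W[...,1]>-200)&(W[...,1]<200)&(d>0)
    for lo,hi in((100,146),(83,92.5)):
        m=(reg&(W[...,2]>lo)&(W[...,2]<hi)).astype(np.uint8)
        k,l,st,ce=cv2.connectedComponentsWithStats(m)
        for i in range(1,k):
            q=W[l==i]; 
            if len(q)<6: continue
            zt=np.percentile(q[:,2],90); qq=q[q[:,2]>zt-4]
            print(n,lo,len(q),ce[i].round(),"top",qq.mean(0).round(1),"zmax",q[:,2].max().round(),"col",c[l==i].mean(0).round(), q.min(0).round(),q.max(0).round())
E
```

```text
top 100 104 [345. 174.] top [693.9 -11.4 103. ] zmax 107.0 col [38. 40. 40.] [679. -26. 100.] [708.   3. 107.]
top 100 15 [350. 184.] top [672.6 -21.4 102.3] zmax 106.0 col [156. 163. 156.] [668. -26. 100.] [677. -17. 106.]
top 100 13 [342. 196.] top [645.1  -3.6 102.3] zmax 105.0 col [163. 164. 160.] [642.  -7. 101.] [649.  -0. 105.]
top 100 35 [362. 206.] top [622.4 -48.4 101.5] zmax 104.0 col [195. 195. 191.] [614. -55. 100.] [630. -41. 104.]
top 100 105 [311. 231.] top [561.   59.4 140.1] zmax 144.0 col [157. 155. 152.] [553.  48. 100.] [574.  71. 144.]
top 100 81 [431. 241.] top [ 544.6 -190.6  134. ] zmax 136.0 col [39. 41. 40.] [ 537. -197.  102.] [ 552. -183.  136.]
top 100 177 [312. 246.] top [528.8  48.7 139.7] zmax 142.0 col [192. 190. 188.] [519.  38. 100.] [546.  82. 142.]
top 100 77 [323. 272.] top [475.2  32.1 138.9] zmax 142.0 col [192. 189. 187.] [468.  20. 101.] [484.  43. 142.]
top 100 170 [324. 287.] top [442.8  21.9 139.7] zmax 144.0 col [221. 219. 217.] [433.  11. 101.] [460.  57. 144.]
top 100 58 [305. 301.] top [414.6  68.5 134.2] zmax 137.0 col [47. 48. 48.] 
[... 3762 characters left out ...]
 [502. -76.  83.] [511. -65.  86.]
side 83 22 [356. 233.] top [485.8 -64.4  83.8] zmax 85.0 col [130. 130. 127.] [471. -80.  83.] [493. -54.  85.]
side 83 55 [287. 242.] top [576.1  74.8  90.3] zmax 92.0 col [166. 160. 158.] [547.  66.  83.] [611.  81.  92.]
side 83 13 [274. 242.] top [601.4  95.6  90.2] zmax 92.0 col [133. 131. 128.] [597.  90.  84.] [608. 100.  92.]
side 83 94 [317. 255.] top [499.4  54.3  90.3] zmax 92.0 col [162. 155. 154.] [461.  38.  83.] [531.  84.  92.]
side 83 47 [397. 253.] top [373.9 -80.4  85.7] zmax 90.0 col [40. 41. 41.] [364. -90.  83.] [384. -70.  90.]
side 83 16 [338. 281.] top [411.7  74.   91. ] zmax 92.0 col [58. 59. 57.] [407.  69.  83.] [418.  77.  92.]
```

Run:
```python
import numpy as np
from h import *
from scipy.spatial.transform import Rotation as R
s=bot.sense();M=R.from_rotvec(s["tcp_rot"]).as_matrix();print(M.round(3),"jaw",np.degrees(np.arctan2(M[1,2],M[0,2])))
for nm,u,v,z in(("beaker top",160,270,85),("beaker base",172,277,2),("obj",235,312,30)): print(nm,ray("top",u,v,z).round(0))
# fit carrier
W=np.array([[561.4,59.4],[528.6,49.4],[475.3,33.0],[442.8,22],[545.4-0,-190]][:4]+[[414.6,68.5],[622,-47]]);C=np.array([[62,90],[28,90],[-28,90],[-62,90],[-78,143],[88,-30]],float)
a=W-W.mean(0);b=C-C.mean(0);th=np.arctan2((b[:,0]*a[:,1]-b[:,1]*a[:,0]).sum(),(a*b).sum())
Rm=np.array([[np.cos(th),-np.sin(th)],[np.sin(th),np.cos(th)]]);o=W.mean(0)-Rm@C.mean(0)
print("yaw",np.degrees(th),"o",o,"res",(C@Rm.T+o-W).round(1).tolist())
w=lambda p:(Rm@np.array(p,float)+o).round(1)
print("piv",w([88,-30]),"gh",w([53,90]),"gf",w([-37,90]),"hinge",w([112,109]))
k=np.array([545.4,-190])-w([88,-30]);print("keeper",np.arctan2(k[1],k[0])%(2*np.pi)-np.pi-th,np.hypot(*k))
for t in np.linspace(.78,0,9): 
    print("k",round(t,3),w([88-163*np.cos(t),-30-163*np.sin(t)]),np.round(np.degrees(th-t)) )
r0=np.hypot(190,34);a0=np.arctan2(34,-190)
for t in np.arange(0,1.36,.15).tolist()+[1.33,1.36]: print("g",round(t,2),w([112+r0*np.cos(a0-t),109+r0*np.sin(a0-t)]),round(np.degrees(th+a0-t-np.pi/2)))
```

```text
[[-0.     0.929  0.369]
 [ 0.001  0.369 -0.929]
 [-1.     0.    -0.001]] jaw -68.35185888042635
beaker top [475. 380.  85.]
beaker base [471. 381.   2.]
obj [394. 224.  30.]
yaw 17.264876121346465 o [529.25533593 -44.89264932] res [[0.4, 0.1], [0.7, -0.0], [0.5, -0.3], [0.5, 0.7], [-2.3, 0.0], [0.2, -0.4]]
piv [622.2 -47.4] gh [553.2  56.8] gf [467.2  30.1] hinge [603.9  92.4]
keeper 0.7754423915907505 161.96604582442583
k 0.78 [ 545.6 -191.3] -27.0
k 0.682 [ 531.9 -183.1] -22.0
k 0.585 [ 519.1 -173.7] -16.0
k 0.488 [ 507.3 -163.1] -11.0
k 0.39 [ 496.6 -151.3] -5.0
k 0.292 [ 487.1 -138.6] 1.0
k 0.195 [ 478.9 -125. ] 6.0
k 0.098 [ 472.  -110.7] 12.0
k 0.0 [466.5 -95.8] 17.0
g 0.0 [412.3  68.5] 97
g 0.15 [410.9  97.4] 89
g 0.3 [413.8 126.2] 80
g 0.45 [421.  154.2] 71
g 0.6 [432.3 180.8] 63
g 0.75 [447.4 205.5] 54
g 0.9 [466.1 227.6] 46
g 1.05 [487.8 246.7] 37
g 1.2 [512.2 262.3] 28
g 1.35 [538.6 274.1] 20
g 1.33 [535.  272.7] 21
g 1.36 [540.4 274.7] 19
```

Call:
play_rows:
  series:
    - [[39,33,0],4.5]
    - [[39,33,0],4.5]
    - [[39,33,0],4.5]
    - [[39,33,0],4.5]
    - [[39,33,0],4.5]
    - [[39,33,0],4.5]
    - [[39,33,0],4.5]
    - [[39,33,0],4.5]
    - [[39,33,0],4]
    - [[0,0,0],0]
    - [[0,0,0],0]
  fingers: 0.6
  newtons: 30

```text
time_s: 1.2
ee_pos: [537.5, -196.2, 210.4]
tcp_rot: [0.386, 1.538, -0.386]
force: [-0.7, -0.2, 0.2]
opening: 50.8
```

Call:
play_rows:
  series:
    - [[8,5.5,0],0]
    - [[0,0,-25],0]
    - [[0,0,-25],0]
    - [[0,0,-25],0]
    - [[0,0,-15],0]
    - [[0,0,-10],0]
    - [[0,0,0],0]
    - [[0,0,0],0]

```text
time_s: 2.0
ee_pos: [545.4, -192.4, 111.9]
tcp_rot: [0.388, 1.535, -0.389]
force: [0.3, -0.9, 0.0]
opening: 51.1
```

Run:
```python
from rig import bot
import cv2,numpy as np
p,d=bot.grab_frame("side");a=p[130:260,300:460,::-1]; cv2.imwrite("pics/s1.png",cv2.resize(a,None,fx=4,fy=4,interpolation=cv2.INTER_CUBIC))
```

```text
(no output)
```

View pics/s1.png

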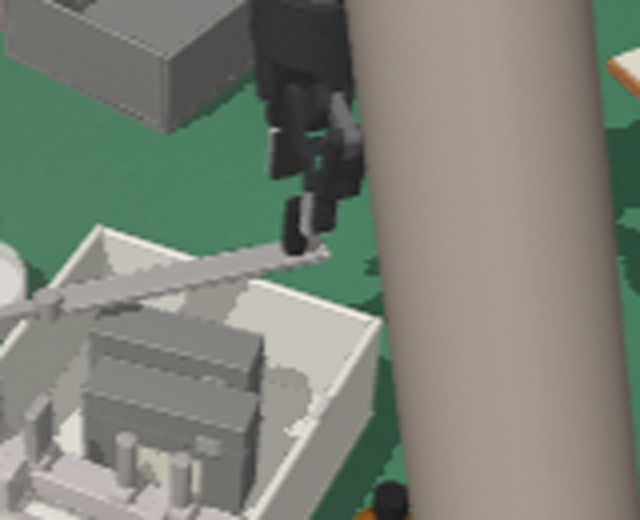

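Call:
play_rows:
  series:
    - [[0,0,0],0]
    - [[0,0,0],0]
    - [[0,0,0],0]
    - [[0,0,0],0]
    - [[0,0,0],0]
  fingers: 0.28

```text
time_s: 2.55
ee_pos: [545.2, -191.8, 111.3]
tcp_rot: [0.388, 1.536, -0.388]
force: [0.1, 0.5, 0.5]
opening: 24.1
```

Call:
play_rows:
  series:
    - [[-6.9,4.1,0],-2.8]
    - [[-6.8,4.1,0],-2.8]
    - [[-6.4,4.7,0],-2.8]
    - [[-6.4,4.7,0],-2.8]
    - [[-5.9,5.3,0],-2.8]
    - [[-5.9,5.3,0],-2.8]
    - [[-5.4,5.9,0],-2.8]
    - [[-5.3,5.9,0],-2.8]
    - [[0,0,0],0]

```text
time_s: 3.45
ee_pos: [495.7, -151.2, 111.3]
tcp_rot: [0.692, 1.458, -0.691]
force: [-0.2, 0.4, -0.1]
opening: 24.2
```

Run:
```python
from rig import bot
import cv2,numpy as np
p,d=bot.grab_frame("side");a=p[130:260,260:460,::-1]; cv2.imwrite("pics/s2.png",cv2.resize(a,None,fx=4,fy=4,interpolation=cv2.INTER_CUBIC))
```

```text
(no output)
```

View pics/s2.png

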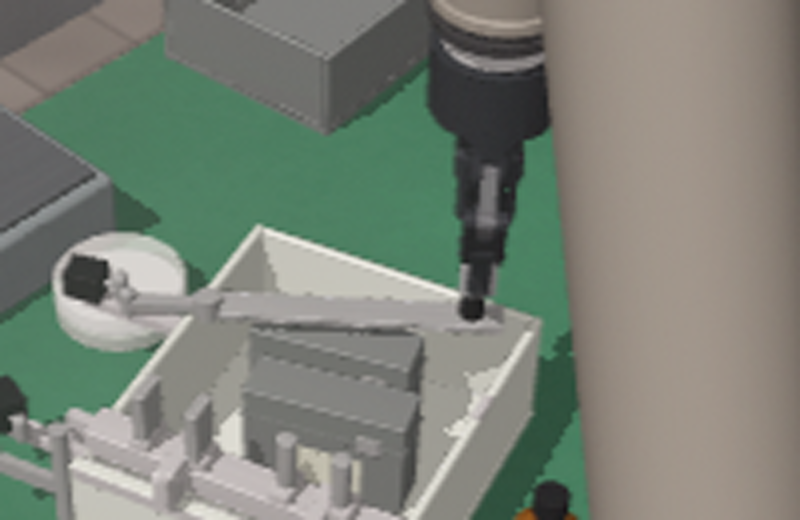

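The bar is following, with its post inside the fingers at about (472,305) in the crop. I'll carry on over the detent.

Call:
play_rows:
  series:
    - [[-4.8,6.3,0],-2.8]
    - [[-4.7,6.4,0],-2.8]
    - [[-4.1,6.8,0],-2.8]
    - [[-4.1,6.8,0],-2.8]
    - [[-3.5,7.1,0],-2.8]
    - [[-3.4,7.2,0],-2.8]
    - [[-2.8,7.4,0],-2.8]
    - [[-2.7,7.5,0],-2.8]
    - [[-0.6,2,0],0]
    - [[0,0,0],0]
    - [[0,0,0],0]

```text
time_s: 4.6
ee_pos: [465.9, -94.7, 111.3]
tcp_rot: [0.989, 1.334, -0.989]
force: [0.2, 0.2, -0.2]
opening: 23.8
```

Run:
```python
from rig import bot
import cv2,numpy as np
p,d=bot.grab_frame("side");a=p[130:280,240:440,::-1]; cv2.imwrite("pics/s3.png",cv2.resize(a,None,fx=4,fy=4,interpolation=cv2.INTER_CUBIC))
```

```text
(no output)
```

View pics/s3.png

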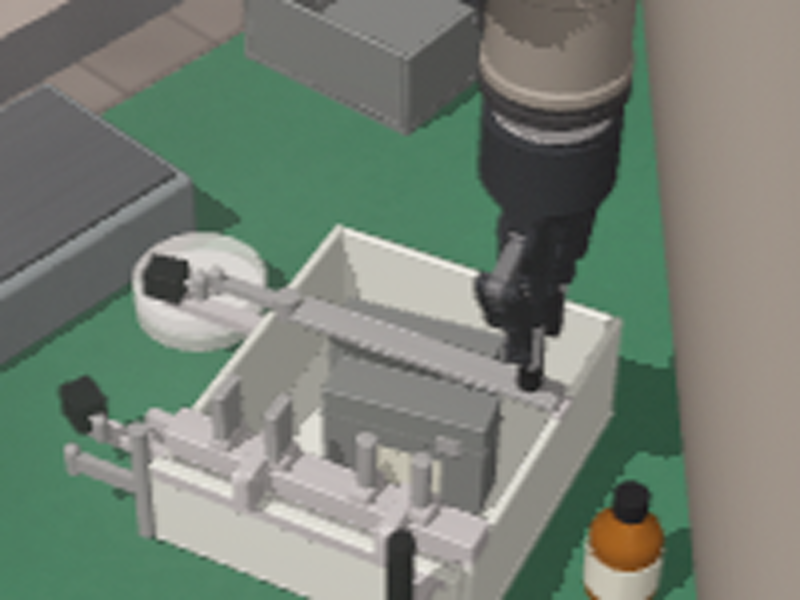

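Call:
play_rows:
  series:
    - [[0,0,30],0]
    - [[0,0,40],0]
    - [[0,0,40],0]
    - [[10,20,0],8.5]
    - [[10,20,0],8.5]
    - [[10,20,0],8.5]
    - [[10,20,0],8.5]
    - [[10,20,0],8.5]
    - [[10,20,0],8.5]
    - [[10,20,0],8.5]
    - [[10,10,0],8.5]
  fingers: 0.9

```text
time_s: 5.75
ee_pos: [546.0, 57.0, 221.1]
tcp_rot: [0.065, 1.57, -0.064]
force: [0.2, 0.0, -0.8]
opening: 76.8
```

```bash
cat > snap.py <<'E'
import sys,numpy as np,cv2
from h import *
def snap(n,tag,box,f=4,lo=100,hi=146):
    p,d=bot.grab_frame(n);x0,y0,x1,y1=box
    cv2.imwrite(f"pics/{tag}.png",cv2.resize(p[y0:y1,x0:x1,::-1],None,fx=f,fy=f,interpolation=cv2.INTER_CUBIC))
    W=world(n,d);reg=(W[...,0]>350)&(W[...,0]<650)&(W[...,1]>-220)&(W[...,1]<300)&(d>0)&(W[...,2]>lo)&(W[...,2]<hi)
    k,l,st,ce=cv2.connectedComponentsWithStats(reg.astype(np.uint8))
    for i in range(1,k):
        q=W[l==i]
        if len(q)<25: continue
        zt=np.percentile(q[:,2],90);print(len(q),ce[i].round(),"top",q[q[:,2]>zt-4].mean(0).round(1),p[l==i].mean(0).round())
if __name__=="__main__": snap(sys.argv[1],sys.argv[2],[int(i) for i in sys.argv[3].split(",")])
E
python3 snap.py side s4 240,130,440,280
python3 snap.py top t4 225,150,425,300
```

```text
95 [372. 220.] top [467.2 -96.  134.9] [49. 49. 47.]
323 [302. 238.] top [544.4  54.8 140.4] [152. 148. 146.]
104 [331. 247.] top [475.6  33.5 140.1] [155. 151. 149.]
281 [341. 260.] top [426.8  49.9 136.3] [129. 126. 124.]
25 [363. 207.] top [621.4 -49.5 101.1] [193. 192. 188.]
45 [318. 244.] top [529.5  44.9 140. ] [180. 178. 173.]
72 [387. 277.] top [466.7 -97.1 133.6] [43. 43. 42.]
```

View pics/s4.png

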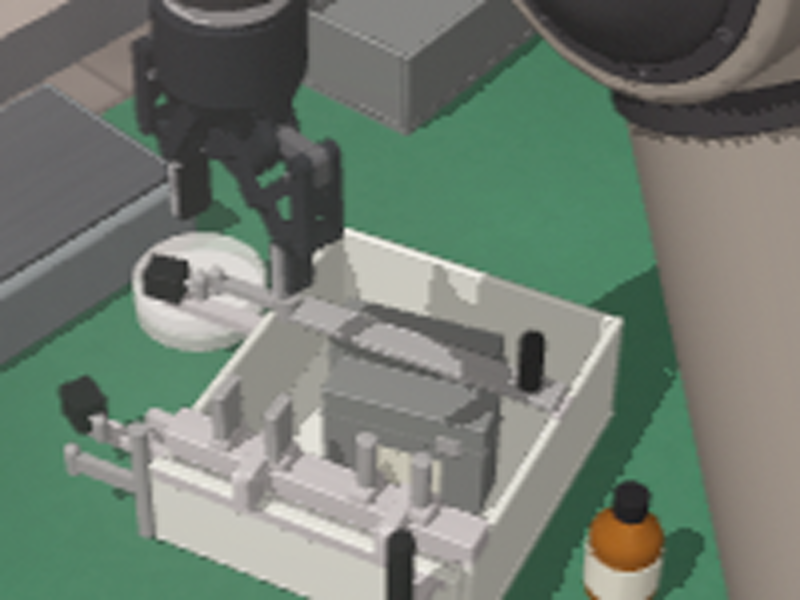

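The keeper's knob now measures (467, -96.5), and the shut position is (466.5, -95.8), so it has snapped home. Next is the hinge-side catch.

Call:
play_rows:
  series:
    - [[3.6,0,-10],7.3]
    - [[3.6,0,-10],7.3]
    - [[0,0,-10],7.3]
    - [[0,0,0],0]
    - [[0,0,0],0]

```text
time_s: 6.35
ee_pos: [552.5, 55.0, 191.4]
tcp_rot: [-0.225, 1.559, 0.225]
force: [0.0, -0.4, 0.6]
opening: 77.0
```

Call:
play_rows:
  series:
    - [[0.7,1.8,-20],0.8]
    - [[0,0,-20],0]
    - [[0,0,-20],0]
    - [[0,0,-10],0]
    - [[0,0,-8],0]
    - [[0,0,0],0]
    - [[0,0,0],0]

```text
time_s: 7.05
ee_pos: [553.9, 57.4, 114.0]
tcp_rot: [-0.24, 1.556, 0.239]
force: [0.2, 0.6, -0.1]
opening: 76.8
```

```bash
python3 snap.py side s5 240,130,440,280
```

```text
93 [372. 220.] top [466.9 -96.3 134.5] [56. 55. 54.]
129 [296. 233.] top [561.2  60.3 139.8] [139. 136. 134.]
187 [307. 241.] top [528.4  51.  140.1] [158. 153. 151.]
380 [338. 257.] top [444.9  42.  137.8] [135. 132. 130.]
```

View pics/s5.png

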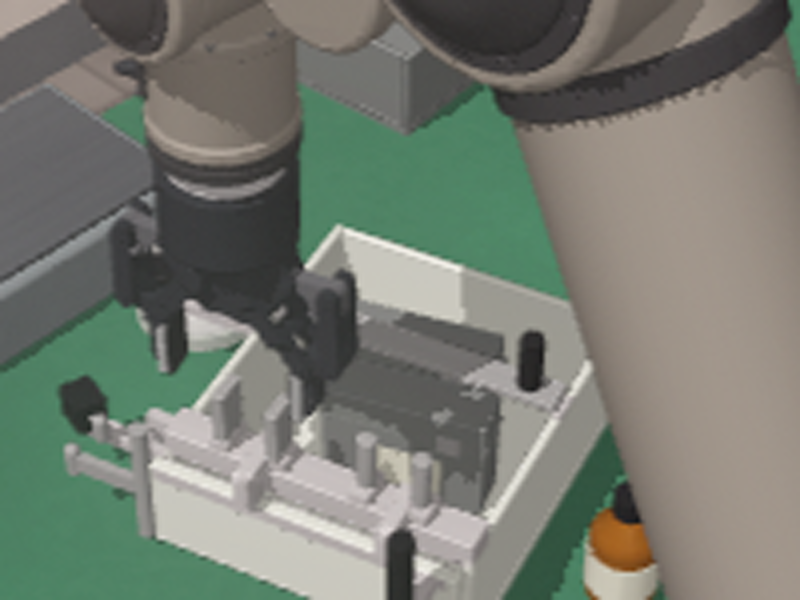

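Call:
play_rows:
  series:
    - [[-0.5,-0.5,-2],0]
    - [[0,0,0],0]
    - [[0,0,0],0]
    - [[0,0,0],0]
    - [[0,0,0],0]
    - [[0,0,0],0]
    - [[0,0,0],0]
    - [[0,0,0],0]
    - [[0,0,0],0]
    - [[0,0,0],0]
  fingers: 0.1
  newtons: 40

```text
time_s: 8.1
ee_pos: [554.7, 57.6, 112.0]
tcp_rot: [-0.24, 1.553, 0.24]
force: [4.9, 3.6, 1.2]
opening: 23.3
```

Call:
play_rows:
  series:
    - [[0,0,0],0]
    - [[0,0,0],0]
    - [[0,0,0],0]
    - [[0,0,0],0]
    - [[0,0,0],0]
    - [[0,0,0],0]
  fingers: 0.9

```text
time_s: 8.7
ee_pos: [552.9, 56.9, 111.2]
tcp_rot: [-0.24, 1.557, 0.24]
force: [0.9, 0.0, -0.2]
opening: 76.7
```

```bash
python3 snap.py side s6 240,130,440,280
```

```text
95 [372. 220.] top [466.8 -95.4 134.7] [54. 53. 52.]
294 [299. 236.] top [552.3  57.9 140.2] [147. 144. 142.]
102 [331. 247.] top [475.8  33.3 140.1] [153. 149. 147.]
281 [341. 260.] top [427.8  48.3 136.5] [129. 126. 124.]
```

View pics/s6.png

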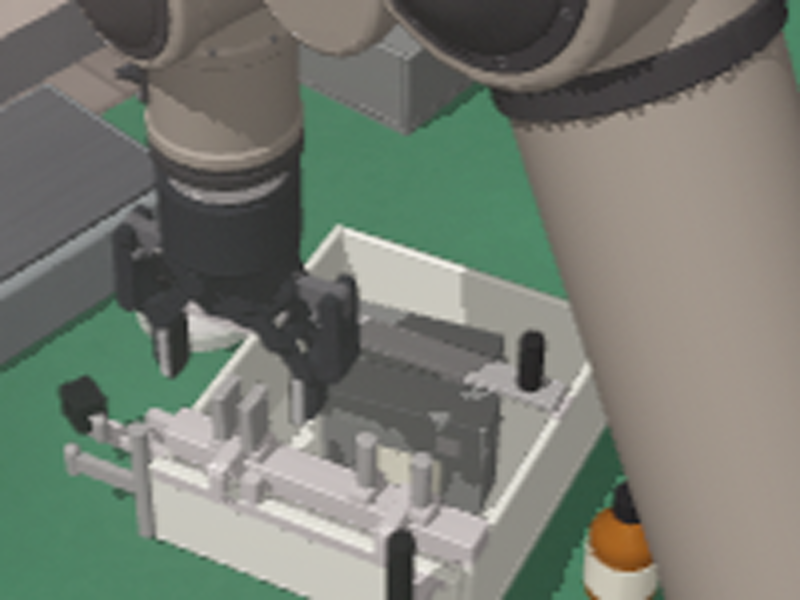

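Call:
play_rows:
  series:
    - [[0,0,30],0]
    - [[0,0,30],0]
    - [[-28.6,-9,0],0]
    - [[-28.6,-9,0],0]
    - [[-28.6,-9,0],0]
    - [[0,0,0],0]
    - [[0,0,0],0]

```text
time_s: 9.45
ee_pos: [467.5, 29.8, 171.8]
tcp_rot: [-0.24, 1.556, 0.24]
force: [0.5, -0.0, -0.2]
opening: 77.1
```

Call:
play_rows:
  series:
    - [[0,0,-20],0]
    - [[0,0,-20],0]
    - [[0,0,-12],0]
    - [[0,0,-8],0]
    - [[0,0,0],0]
    - [[0,0,0],0]

```text
time_s: 10.05
ee_pos: [467.8, 30.1, 111.5]
tcp_rot: [-0.241, 1.557, 0.24]
force: [-0.5, 0.3, 0.2]
opening: 77.0
```

```bash
python3 snap.py side s7 240,130,440,280
```

```text
94 [372. 220.] top [467.1 -95.5 135. ] [50. 50. 48.]
300 [299. 236.] top [551.9  57.9 140.5] [148. 145. 142.]
105 [331. 247.] top [474.5  33.9 141.1] [153. 148. 147.]
282 [341. 260.] top [427.6  48.4 136.9] [130. 126. 124.]
```

View pics/s7.png

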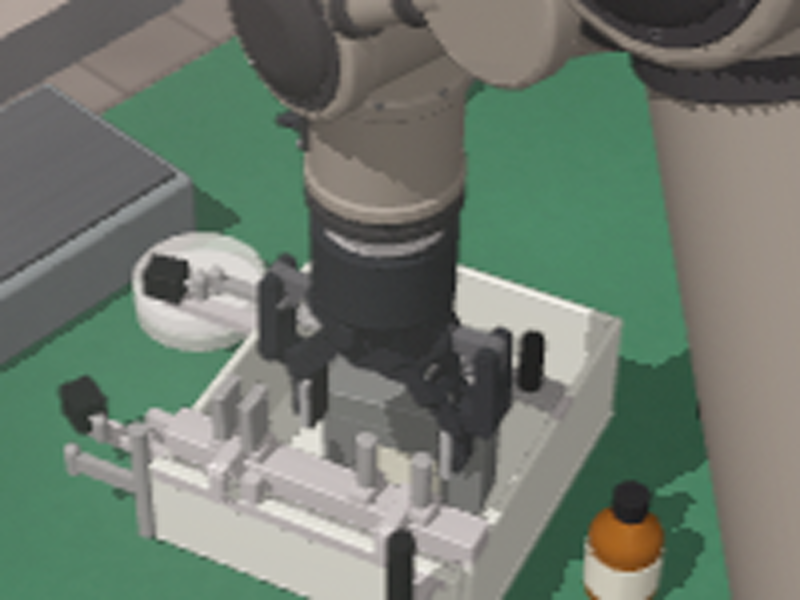

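The fingers straddle both pegs, at about (366,455) and (421,475) in the crop. Squeezing.

Call:
play_rows:
  series:
    - [[-0.5,0,0],0]
    - [[0,0,0],0]
    - [[0,0,0],0]
    - [[0,0,0],0]
    - [[0,0,0],0]
    - [[0,0,0],0]
    - [[0,0,0],0]
    - [[0,0,0],0]
    - [[0,0,0],0]
    - [[0,0,0],0]
  fingers: 0.1

```text
time_s: 11.1
ee_pos: [468.8, 30.7, 112.4]
tcp_rot: [-0.24, 1.552, 0.24]
force: [2.5, 4.4, 4.2]
opening: 26.1
```

Call:
play_rows:
  series:
    - [[0,0,0],0]
    - [[0,0,0],0]
    - [[0,0,0],0]
    - [[0,0,0],0]
    - [[0,0,0],0]
    - [[0,0,0],0]
  fingers: 0.9

```text
time_s: 11.7
ee_pos: [466.6, 30.0, 111.2]
tcp_rot: [-0.24, 1.557, 0.24]
force: [0.3, -0.2, 0.0]
opening: 76.9
```

```bash
python3 snap.py side s8 240,130,440,280
```

```text
94 [372. 220.] top [467.2 -95.7 134.5] [46. 46. 44.]
297 [299. 236.] top [552.3  57.3 140.6] [149. 145. 143.]
257 [334. 251.] top [467.   30.7 140. ] [164. 159. 157.]
110 [339. 270.] top [414.7  70.  135.4] [64. 64. 61.]
```

View pics/s8.png

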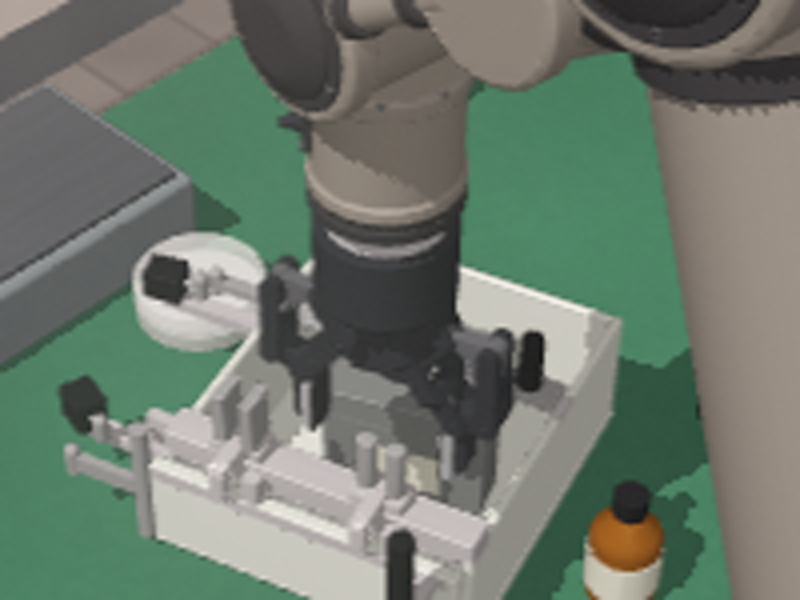

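Call:
play_rows:
  series:
    - [[0,0,35],0]
    - [[0,0,35],0]
    - [[-6,4.5,0],8]
    - [[-6,4.5,0],8]
    - [[-6,4.5,0],8]
    - [[-6,4.5,0],8]
    - [[-6,4.5,0],8]
    - [[-6,4.5,0],8]
    - [[-6,4.5,0],8]
    - [[-6,4.5,0],8]
    - [[-5,3,0],8]
    - [[0,0,0],8]
  fingers: 0.5

```text
time_s: 12.95
ee_pos: [413.0, 69.3, 181.3]
tcp_rot: [-1.31, 1.141, 1.31]
force: [0.0, 0.1, 0.0]
opening: 43.1
```

Call:
play_rows:
  series:
    - [[0,0,0],0]
    - [[0,0,0],0]

```text
time_s: 13.15
ee_pos: [413.7, 69.0, 181.2]
tcp_rot: [-1.303, 1.146, 1.303]
force: [0.2, 0.1, 0.3]
opening: 42.8
```

```bash
python3 snap.py side s9 240,130,440,280; python3 snap.py top t9 225,150,425,340
```

```text
93 [372. 220.] top [467.  -95.9 134.2] [58. 58. 56.]
297 [299. 236.] top [552.8  57.7 140.1] [151. 147. 145.]
141 [334. 254.] top [454.7  26.9 130.8] [176. 170. 169.]
109 [339. 270.] top [415.   70.  134.6] [65. 65. 63.]
34 [362. 206.] top [622.4 -47.3 101.6] [202. 201. 198.]
138 [312. 232.] top [554.1  56.6 139.8] [174. 172. 169.]
71 [387. 277.] top [466.7 -97.3 133.5] [54. 53. 53.]
```

View pics/s9.png

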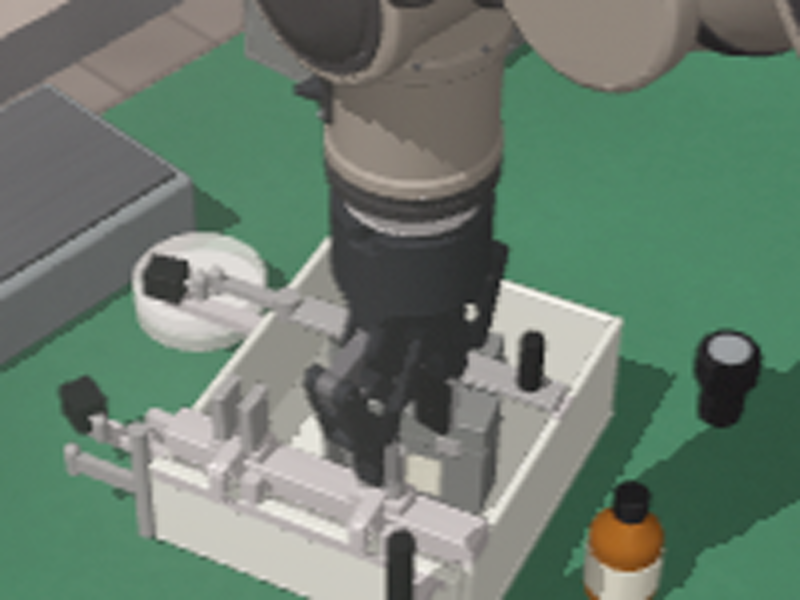

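Call:
play_rows:
  series:
    - [[0,0,-20],0]
    - [[0,0,-20],0]
    - [[0,0,-15],0]
    - [[0,0,-10],0]
    - [[0,0,-8],0]
    - [[0,0,0],0]
    - [[0,0,0],0]
  fingers: 0.42

```text
time_s: 13.95
ee_pos: [413.9, 69.0, 108.5]
tcp_rot: [-1.306, 1.144, 1.305]
force: [0.1, 0.0, 0.3]
opening: 35.8
```

Call:
play_rows:
  series:
    - [[0,0,0],0]
    - [[0,0,0],0]
    - [[0,0,0],0]
  fingers: 0.27

```text
time_s: 14.25
ee_pos: [413.8, 69.0, 108.6]
tcp_rot: [-1.306, 1.143, 1.305]
force: [-0.4, -1.0, 0.1]
opening: 23.0
```

```bash
python3 snap.py side s10 240,130,440,280
```

```text
97 [372. 220.] top [466.6 -95.6 134.8] [62. 61. 59.]
295 [299. 236.] top [552.9  57.7 140.6] [150. 147. 144.]
126 [341. 268.] top [408.   72.4 142.8] [73. 73. 71.]
```

View pics/s10.png

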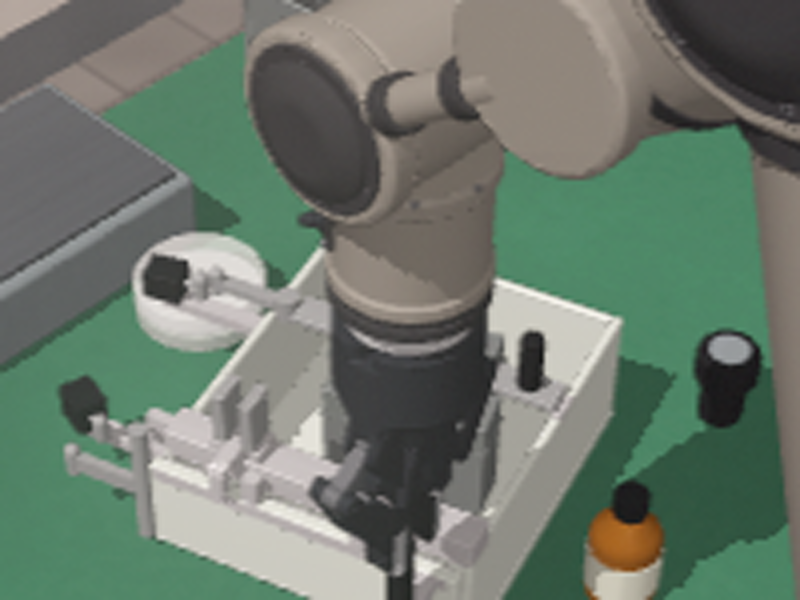

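Call:
play_rows:
  series:
    - [[-1,9.6,0],-2.9]
    - [[-0.4,9.6,0],-2.9]
    - [[0,9.7,0],-2.9]
    - [[0.4,9.6,0],-2.9]
    - [[1,9.6,0],-2.9]
    - [[1.5,9.6,0],-2.9]
    - [[2,9.5,0],-2.9]
    - [[2.4,9.3,0],-2.9]
    - [[2.8,9.2,0],-2.9]
    - [[0,0,0],0]
    - [[0,0,0],0]

```text
time_s: 15.4
ee_pos: [422.2, 154.6, 108.2]
tcp_rot: [-0.969, 1.345, 0.969]
force: [-0.0, -1.7, 1.4]
opening: 23.0
```

```bash
python3 snap.py side s11 210,130,410,280
```

```text
91 [372. 219.] top [467.6 -95.7 134.5] [60. 59. 57.]
66 [340. 249.] top [458.5  29.4 140.7] [150. 145. 143.]
182 [310. 288.] top [417.9 158.2 142.9] [66. 70. 65.]
```

View pics/s11.png

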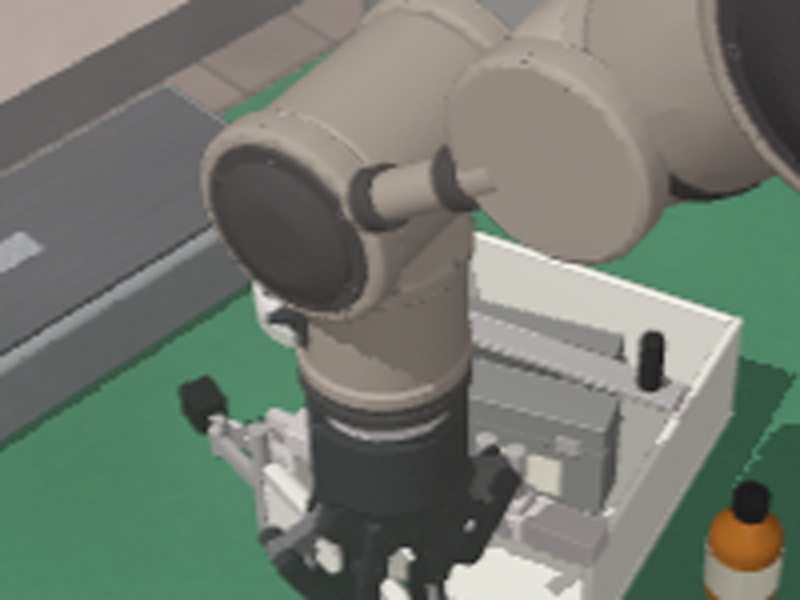

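Call:
play_rows:
  series:
    - [[3.3,9.1,0],-2.9]
    - [[3.8,8.9,0],-2.9]
    - [[4.2,8.6,0],-2.9]
    - [[4.6,8.5,0],-2.9]
    - [[5,8.3,0],-2.9]
    - [[5.5,7.9,0],-2.9]
    - [[5.8,7.7,0],-2.9]
    - [[6.2,7.4,0],-2.9]
    - [[6.7,7,0],-2.9]
    - [[6.9,6.7,0],-2.9]
    - [[7.2,6.4,0],-2.9]
    - [[7.6,6,0],-2.9]

```text
time_s: 16.65
ee_pos: [489.0, 246.8, 108.1]
tcp_rot: [-0.5, 1.513, 0.5]
force: [-1.6, -1.1, 0.9]
opening: 23.1
```

Call:
play_rows:
  series:
    - [[7.9,5.6,0],-2.9]
    - [[8.1,5.2,0],-2.9]
    - [[8.4,4.8,0],-2.9]
    - [[8.6,4.3,0],-2.9]
    - [[8.8,3.9,0],-2.9]
    - [[4.5,1.7,0],-2]
    - [[0,0,0],0]
    - [[0,0,0],0]

```text
time_s: 17.45
ee_pos: [535.0, 272.2, 108.0]
tcp_rot: [-0.277, 1.554, 0.277]
force: [-0.7, -1.7, -0.5]
opening: 23.4
```

```bash
python3 snap.py side s12 170,140,370,290;python3 snap.py top t12 160,130,410,310
```

```text
295 [299. 236.] top [552.   57.8 140.3] [127. 124. 122.]
250 [334. 250.] top [467.1  31.3 140. ] [138. 133. 132.]
57 [223. 285.] top [546.9 280.5 143.4] [64. 74. 67.]
98 [234. 293.] top [513.8 270.3 141.9] [63. 73. 66.]
32 [362. 206.] top [622.1 -47.9 101.8] [205. 205. 201.]
251 [311. 236.] top [552.   56.6 140. ] [147. 146. 143.]
30 [213. 243.] top [520.5 257.5 144.1] [41. 42. 41.]
232 [322. 277.] top [466.9  29.6 139.4] [183. 181. 178.]
72 [387. 277.] top [466.9 -97.  133.7] [53. 53. 53.]
```

View pics/s12.png

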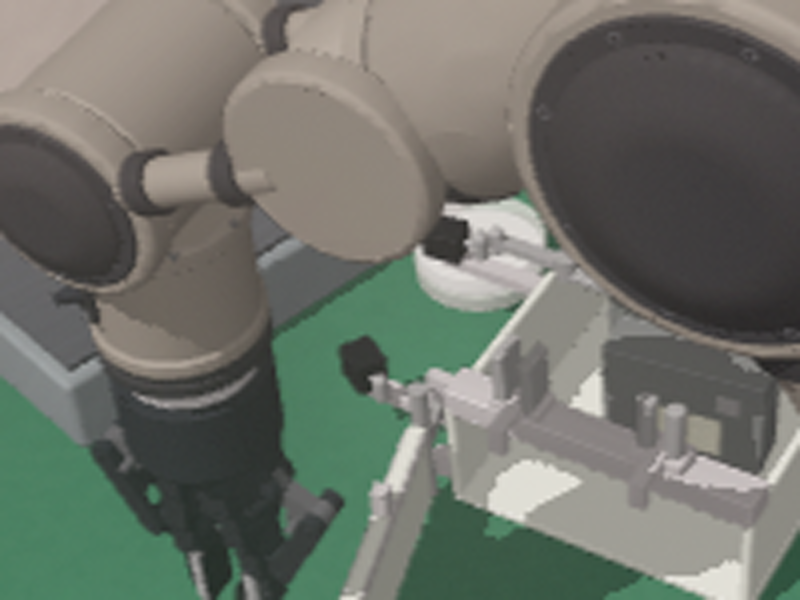

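```bash
python3 -c "
import cv2;a=cv2.imread('pics/t12.png');cv2.imwrite('pics/t12s.png',cv2.resize(a,(800,576)))"
```

```text
(no output)
```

View pics/t12s.png

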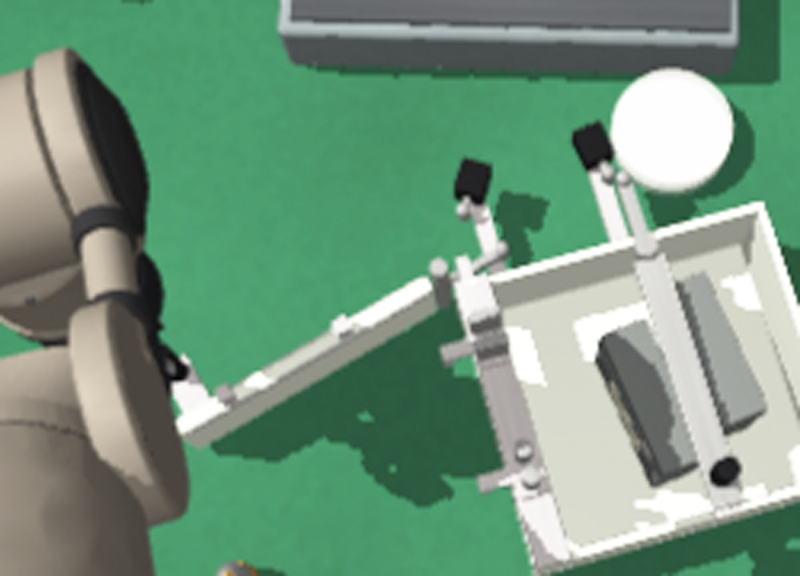

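Call:
play_rows:
  series:
    - [[0,0,0],0]
    - [[0,0,0],0]
    - [[0,0,0],0]
    - [[0,0,0],0]
    - [[0,0,0],0]
    - [[0,0,0],0]
  fingers: 0.1
  newtons: 30

```text
time_s: 18.15
ee_pos: [535.5, 272.6, 108.3]
tcp_rot: [-0.276, 1.553, 0.276]
force: [-1.0, -2.3, 0.8]
opening: 13.5
```

Run:
```python
from h import *
import cv2
s=bot.sense();print(s["ee_pos"],s["force"],s["opening"])
p,d=bot.grab_frame("top");W=world("top",d);o=np.array([529.26,-44.89]);th=np.radians(17.265)
h=np.array([603.9,92.4]);rel=W[...,:2]-h
al=th+np.pi-1.33;u=np.array([np.cos(al),np.sin(al)])
r=rel@u;t=rel@np.array([-u[1],u[0]])
m=(r>20)&(r<195)&(abs(t)<25)&(W[...,2]>74)&(W[...,2]<80)&(d>0)
P=rel[m];vx,vy,x0,y0=cv2.fitLine(P.astype(np.float32),cv2.DIST_HUBER,0,.01,.01).ravel()
a=np.arctan2(vy,vx);print("n",m.sum(),"gate",[(th+np.pi-a-k*np.pi) for k in(0,-1,1)])
tc=np.array(s["ee_pos"][:2])-h;b=np.arctan2(tc[1],tc[0]);print("from tcp", th+np.arctan2(34,-190)-b,np.hypot(*tc))
```

```text
[535.46552552 272.62293175 108.27105065] [-1.04437858 -2.30500119  0.80695029] 13.476394132010933
n 440 gate [np.float64(4.495051944709248), np.float64(7.636644598299041), np.float64(1.3534592911194547)]
from tcp 1.3321508692516222 192.77858393430415
```

Call:
play_rows:
  series:
    - [[2.5,1,0],-0.8]
    - [[0,0,0],0]
    - [[0,0,0],0]
    - [[0,0,0],0]
    - [[0,0,0],0]
    - [[0,0,0],0]

```text
time_s: 18.8
ee_pos: [538.0, 273.6, 108.3]
tcp_rot: [-0.265, 1.554, 0.265]
force: [-1.1, -2.8, 1.2]
opening: 13.9
```

```bash
python3 - <<'E'
from h import *
import cv2
s=bot.sense();print(s["time_s"],s["ee_pos"],s["force"],s["opening"],np.abs(s["qvel"]).max())
p,d=bot.grab_frame("top");cv2.imwrite("pics/tend.png",p[:,:,::-1])
E
python3 - <<'E'
import cv2
a=cv2.imread("pics/top0.png")[140:370,140:540];b=cv2.imread("pics/tend.png")[140:370,140:540]
import numpy as np;cv2.imwrite("pics/cmp.png",cv2.resize(np.vstack([a,b]),None,fx=1.3,fy=1.3))
E
```

```text
18.8 [537.96900467 273.5887947  108.26615685] [-1.06819878 -2.774593    1.20289764] 13.933099896312767 0.002068281826088785
```

View pics/cmp.png

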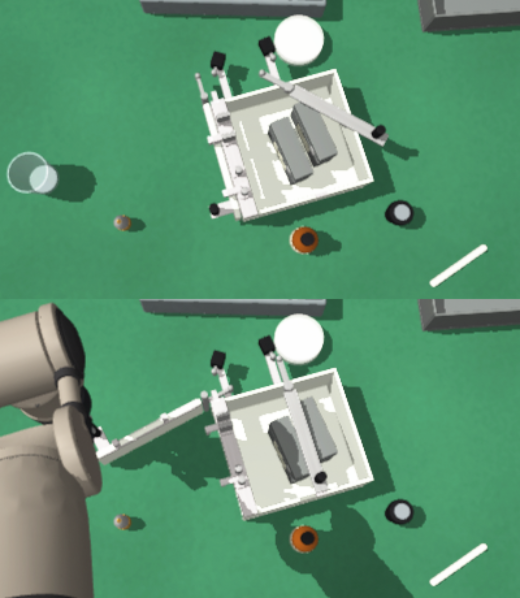

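```bash
python3 -c "
from rig import bot
print(bot.sign_off())"
```

```text
the job is handed in; nothing more can be done
None
```

I shut the keeper bar, then squeezed the hinge-side catch and the peg catch in that order. I swung the gate past its detent and handed the job in at about 18.9 s, with the arm gripping the gate's post still.

**Last checks:**
- **Keeper:** its knob measured within about 1 mm of the calculated shut position.
- **Catches:** the midpoint of each tab pair matched its squeezed grip point to about 1 mm, and both pairs looked closed up in the pictures.
- **Gate angle:** before a last 2.5 mm nudge further open, the camera gave 1.35 rad and the tool position 1.33 rad. The nudge should leave it at about 1.35 rad, against the stop at 1.4. I did not measure the angle again afterwards.
- **Forces:** readings at the end of each move stayed within about 7 N, and the arm was at rest when I handed in.
- **Bystanders:** the first and last top views show the slide boxes, bottle, eyepiece, dishes, marker and objective where they stood. The arm hid the beaker in the last view, so I could not confirm it by picture. The fingers ended about 125 mm from its centre and above its rim, and no contact force was felt.

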